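# Hang the test-plate carrier on the conveyor rail

## Robot

A 6-joint arm with a two-finger parallel gripper is mounted at the origin on a cart in front of the work surface, level with it; the furniture and walls round the work are solid. World frame = base frame: x ahead of the robot, y to its left, z up, the work surface at z = 0. Lengths are in mm, angles in rad, forces in N, time in s.
With the tool pointing down it reaches from about 400 to 925 mm from the base axis. Payload 12.5 kg.
Tool frame: the origin (TCP) lies at the very end of the fingers, on their centre line; the grasp point (between the pads) lies 19 mm behind it; z points along the fingers, y is the direction in which the jaws open and shut (so a half turn about z gives the same grasp; the last joint's range is limited). The gripper opens to 95 mm and grips with 3 to 60 N. Pads are 20 mm wide; open, the fingers measure 119 mm over their backs; the gripper's body (75 mm by 180 mm) begins 59 mm behind the grasp point.
Start: joints at [1, 0.491, 1.559, -0, 1.092, -0.106], TCP at [280.141, 558.722, 189.661] pointing down, gripper open.
Joint ranges: [-3.1, 3.1], [-0.84, 2.19], [0.05, 2.79], [-1.13, 4.28], [0.06, 2.93], [-2.69, 2.69]. Speed limits (rad/s): [2.22, 2.22, 2.79, 3.14, 3.14, 3.14].

## Interface

Orientations are given as [roll, pitch, yaw] about the fixed x, y, z axes, in that order (R = Rz(yaw) Ry(pitch) Rx(roll)).
In Python, from cell import env gives the robot as it stands. The module is installed in compiled form; this text tells all that it offers.
- The arm moves only by the tool arm_command, never from a script. Its argument "deltas" is a list that holds one entry, the list of rows, each a list of 5 numbers: the closure, from 0 (fully open) to 1 (shut), then the shift along the world's x, y, z as a fraction of full scale, then the turn about the world's z as a fraction of full scale. In form: [[[grip, dx, dy, dz, twist], ...]]. A call has 1 to 12 rows; each row shifts and turns the pose as measured when the row begins; what a row does not reach is not made up. Full scale, the value 1, is 100 mm for a shift and pi/4 rad for a turn. A row lasts 1/12 s, in which the tool goes at most 41.7 mm and 7.16 degrees, less where a joint would pass 70% of its speed; a pose out of reach is approached as far as the arm can. A call with a number of a shift or a turn outside -1 to 1 is refused whole. A call with a gripper value outside its range is refused whole. The fingers move at their own pace and stop on an object; the grip force is fixed at half the most. Time passes only in rows, so rows that do not move let the fingers close. It gives the time, the measured TCP pose, the force and the opening at its end, in the units of the state.
- env.state(): the state, without advancing time (a new reading comes with each control period).
- env.read_camera(name): name is "side" or "top"; returns a dict with "frame" (480x640x3 uint8, red, green, blue), "fx", "fy", "cx", "cy" (pixels), "k1" (the pictures are not rectified: a ray, as slopes to the right and down, at radius r is drawn at 1 + k1 r^2 times it, then the intrinsics apply), "R" (3x3) and "t" (3): a world point X has camera coordinates R X + t. Camera axes: x right, y down, z forward; pixel columns grow to the right and rows downward; lengths in mm; the calibration is good to about 2 mm. A picture is of the moment at which its call begins. There is no depth.
- env.job_done(): hands the job in, once; it reports no verdict.
The state is a dict: "t": time; "joints": joint angles; "qvel": joint speeds; "tau": joint torques, N m; "eef_pos": TCP position; "tcp_rot": TCP orientation; "ft_force": force on the tool from outside, world axes, zero at the start; "moment": the same for the moment, N m; "opening": opening from 0.0 (shut) to 1.0 (fully open).
Only numpy, scipy, OpenCV 4.12 (cv2) and the standard library are available. Lean on these libraries where they do the work, as an engineer would, in place of code of your own. Each camera call takes 0.05 s, during which the arm holds its last target.

## Task

Take the hooked carrier from its parking dock by its tab, lift it over the lip of the long rail and lower its tongue behind the lip onto the strip in the left half of the rail, the glass plate hanging on the robot's side. Slide it gently right, behind the lip, until it meets the stop block, lower it there until fully seated in the pocket, and let go, leaving it upright. Press the carrier on the rail only gently (under 20 N), keep the gripper off the rail and leave the things around where they are.

Things in the scene. Friction and masses are not known exactly. Their poses are not given: they have to be found in the camera images.
- carrier_grip (a point): Centre of the upright grip tab of the loose hooked carrier (grey plastic and steel, 0.11-0.24 kg, centre of mass about under this point). Tab 26 mm in x, 14 mm in y (grip across these), 50 mm tall, point half-way up; z up, y = carrier's width. Head under the tab: 12 mm thick, underside 37 mm below this point, from x = -34 to +26 mm, 36 mm wide.
- carrier_foot (a point): Middle of the foot of the carrier's steel tongue, 85 mm straight below carrier_grip, same axes. Tongue 12 mm thick (x), 36 mm wide (y), last 6 mm stepped to 8 x 32 mm. In front, at x = -30 mm, a leg with a 60 mm wide clip bar and glass plate hangs down to 54 mm below the foot; the gap of 19 mm or more between tongue and leg goes over the lip.
- carrier_plate (a point): Centre of the carrier's glass plate, 30 mm in front (-x) of the carrier's foot and 24 mm below it, same axes; plate 3 x 52 x 60 mm.
- rail: Long fixed aluminium conveyor rail, 315 mm, on two posts. Origin on the worktop under the channel's centre line, z up, y along the rail (+y left), -x its front. Channel open on top, 17 mm wide inside, walls 4 mm with a 6 mm bead, both ending 150 mm above the worktop; the front wall is the anti-jump lip. Black blocks close it at y > 108 and y < -135 mm.
- rail_strip (a point): In the rail's channel, on the flat top of the steel run-in strip, 120 mm above the rail's origin (same axes). The strip runs from the left end block to a pocket 41 mm long in y, its rubber bottom 10 mm lower. On the pocket's right stands a dark stop block, lip-high, its face rubber-buffered, with a black knob on top (161 mm above the worktop).
- rail_lip (a point): Top of the lip, 150 mm above the worktop. Pocket and stop are clamped at an unreported place: the stop's left face is 71 to 131 mm right (-y) of the rail's middle, to be found by feel. A tongue touching it is wholly over the pocket and can go straight down. Strip, pocket bottom and stop face yield from 2.5 N at 2.5 N per mm, 4 mm at most, and spring back.
- dock: Fixed parking dock: small aluminium cradle 64 mm wide on one post, base plate 90 mm square; origin on the worktop under its slot, z up. At the start the carrier's tongue stands in the slot, facing as the dock does, foot 80 mm above the worktop, slot walls 14 mm higher than the foot.
- sample_cup: Bystander: blue sample cup, 49 mm wide, 64 mm tall; origin under its middle.
- petri_dish: Bystander: clear petri dish, 60 mm wide, 13 mm tall; origin under its middle.
- tape_roll: Bystander: tape roll lying flat, 100 mm wide, 25 mm tall; origin under its middle.
- milk_bottle: Bystander: small clear bottle with a white cap, 74 mm wide, 136 mm tall, behind the rail; origin under its middle.
Things that resemble listed ones, but are neither listed nor needed, are in the scene too. What is shaped like the part that bears carrier_grip but red or yellow is not meant.

How it is judged:
By the outcome, as a careful person would: the job done as asked, in the order asked, and still so for the second after the job is handed in, with the robot touching nothing.
It also fails if it takes over 58 s, if anything falls off the work surface, if the arm or the gripper's body presses on something with over 40 N, if the wrist force passes 120 N, or if a joint passes its speed limit or range.

## Working session

There is one attempt and no reset: what is moved stays moved. The work goes in short steps, Python scripts to look and compute and a tool call to move; the robot and the scene stay as the last step left them, time stands still between calls to the robot, and variables do not carry over. Pictures are saved under pics/ and viewed, and the job is handed in when it is done.

Besides the shell and the picture viewer there is one more tool, called after "Call:" as a command line: name --argument value ..., lists and objects as JSON in quotes. arm_command: Moves the arm, as the interface text tells. Its arguments: {"type":"object","properties":{"deltas":{"type":"array","items":{"type":"array","items":{"type":"array","items":{"type":"number","minimum":-1,"maximum":1}}}}},"required":["deltas"]}

```bash
mkdir -p pics; cat > h.py <<'E'
import numpy as np, cv2
from cell import env
def cam(n,save=None):
    c=env.read_camera(n)
    if save: cv2.imwrite('pics/'+save,c['frame'][:,:,::-1])
    return c
def ray(c,u,v):
    x=(u-c['cx'])/c['fx'];y=(v-c['cy'])/c['fy']
    k=np.array([[c['fx'],0,c['cx']],[0,c['fy'],c['cy']],[0,0,1.]])
    p=cv2.undistortPoints(np.array([[[u,v]]],float),k,np.array([c['k1'],0,0,0.]))[0,0]
    R=np.array(c['R']);t=np.array(c['t'])
    return -R.T@t, R.T@np.array([p[0],p[1],1.])
def onz(c,u,v,z):
    o,d=ray(c,u,v); return o+d*(z-o[2])/d[2]
def proj(c,X):
    p=np.array(c['R'])@np.array(X,float)+np.array(c['t']);x,y=p[0]/p[2],p[1]/p[2]
    f=1+c['k1']*(x*x+y*y);return c['fx']*x*f+c['cx'],c['fy']*y*f+c['cy']
def tri(c1,p1,c2,p2):
    o1,d1=ray(c1,*p1);o2,d2=ray(c2,*p2)
    A=np.stack([d1,-d2],1);s=np.linalg.lstsq(A,o2-o1,rcond=None)[0]
    a=o1+d1*s[0];b=o2+d2*s[1];return (a+b)/2,np.linalg.norm(a-b)
E
python3 - <<'E'
from h import *
np.set_printoptions(precision=3,suppress=True)
for n in('side','top'):
    c=cam(n,n+'0.png');print(n,c['fx'],c['cx'],c['cy'],c['k1'],-np.array(c['R']).T@c['t'],c['R'])
print(env.state())
E
```

```text
side 499.8510884305581 321.4778083918869 238.8436615614357 -0.10516873356898386 [   66.302 -1378.79    843.743] [[ 0.95  -0.311  0.014]
 [-0.116 -0.395 -0.911]
 [ 0.289  0.865 -0.411]]
top 617.7601797813246 318.33108263804155 239.8882841311989 -0.057625717656065154 [-470.603 -323.454 1843.384] [[ 0.416 -0.91  -0.   ]
 [-0.76  -0.347 -0.549]
 [ 0.5    0.228 -0.836]]
{'t': 0.1, 'joints': array([ 1.   ,  0.491,  1.559, -0.   ,  1.092, -0.106]), 'qvel': array([-0.002, -0.002, -0.   ,  0.001,  0.   ,  0.001]), 'tau': array([  0.002, -61.362, -25.861,   0.069,   0.047,  -0.   ]), 'eef_pos': array([279.99 , 558.508, 189.129]), 'tcp_rot': array([-3.141, -0.   ,  2.677]), 'ft_force': array([-0.179,  1.058,  0.255]), 'moment': array([ 0.021, -0.   , -0.006]), 'opening': 1.0000183871821149}
```

View pics/side0.png

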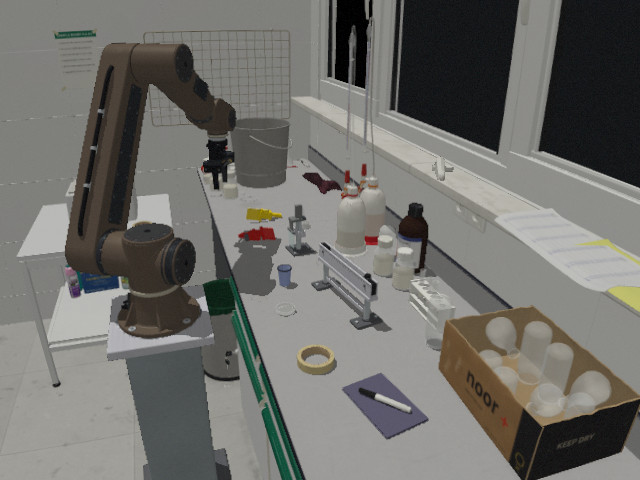

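View pics/top0.png

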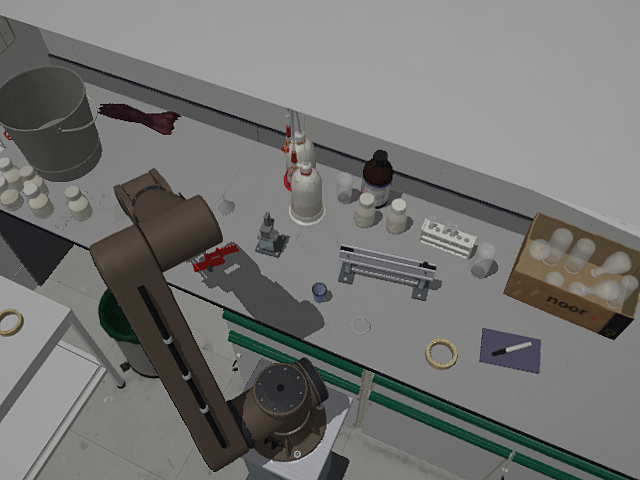

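```bash
python3 - <<'E'
import cv2
s=cv2.imread('pics/side0.png');t=cv2.imread('pics/top0.png')
cv2.imwrite('pics/s_dock.png',cv2.resize(s[195:265,240:340],None,fx=8,fy=8,interpolation=cv2.INTER_CUBIC))
cv2.imwrite('pics/s_rail.png',cv2.resize(s[235:335,300:400],None,fx=6,fy=6,interpolation=cv2.INTER_CUBIC))
cv2.imwrite('pics/t_dock.png',cv2.resize(t[200:270,230:310],None,fx=8,fy=8,interpolation=cv2.INTER_CUBIC))
cv2.imwrite('pics/t_rail.png',cv2.resize(t[235:310,325:445],None,fx=6.5,fy=6.5,interpolation=cv2.INTER_CUBIC))
E
```

```text
(no output)
```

View pics/s_dock.png

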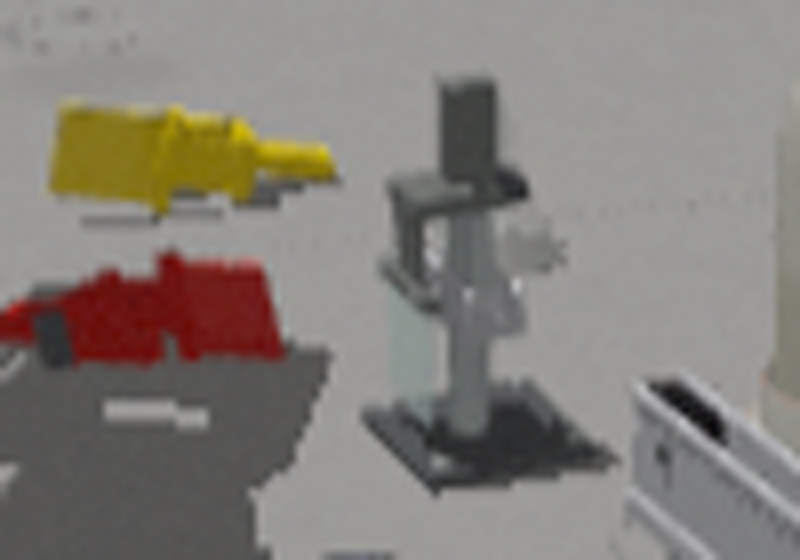

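View pics/s_rail.png

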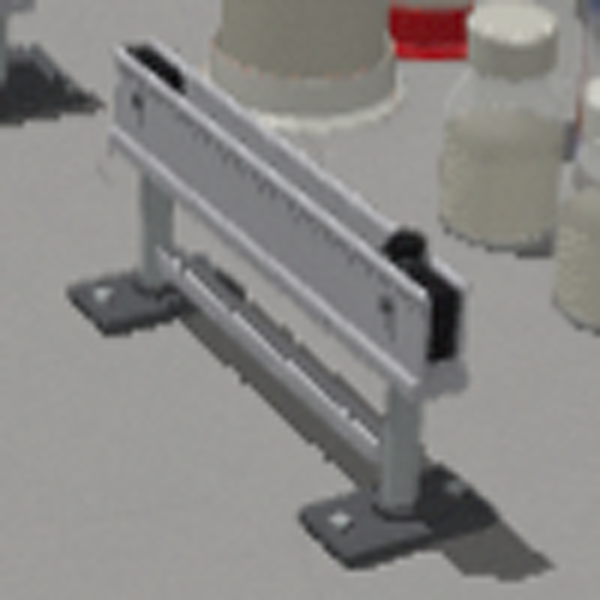

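View pics/t_dock.png

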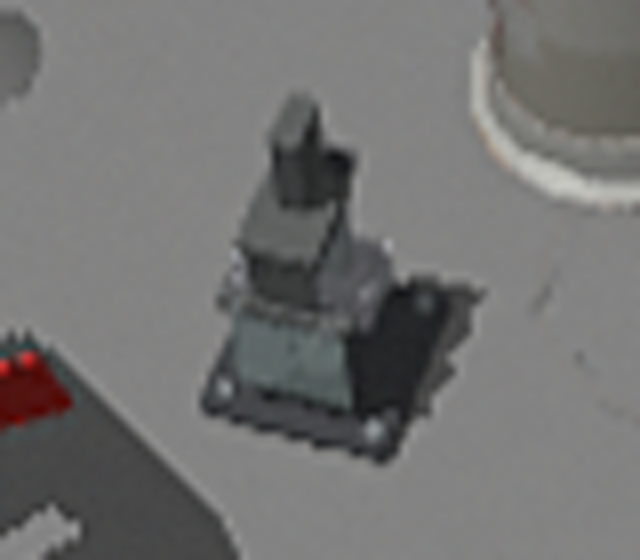

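View pics/t_rail.png

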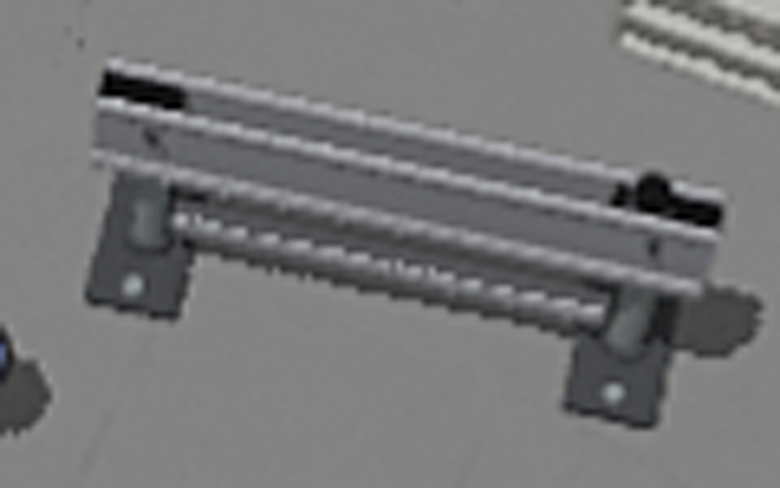

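```bash
python3 - <<'E'
import cv2
s=cv2.imread('pics/side0.png');t=cv2.imread('pics/top0.png')
cv2.imwrite('pics/s_tab.png',cv2.resize(s[200:230,284:314],None,fx=20,fy=20,interpolation=cv2.INTER_NEAREST))
cv2.imwrite('pics/t_tab.png',cv2.resize(t[208:242,254:284],None,fx=17,fy=17,interpolation=cv2.INTER_NEAREST))
E
python3 - <<'E'
from h import *
np.set_printoptions(precision=1,suppress=True)
t=env.read_camera('top');s=env.read_camera('side')
f=lambda U,V,k,a,b:((U+.5)/k-.5+a,(V+.5)/k-.5+b)
for n,p in dict(fl=(98,104),fr=(716,238),bl=(107,64),br=(722,193),knob=(655,175)).items():
    print('top',n,onz(t,*f(*p,6.5,325,235),150 if n!='knob' else 161))
for n,p in dict(fl=(118,50),fr=(428,298),br=(465,290),knob=(405,235)).items():
    print('side',n,onz(s,*f(*p,6,300,235),150 if n!='knob' else 161))
for p in [(203,408),(385,460),(480,292)]: print('base',onz(t,*f(*p,8,230,200),8))
for p in [(365,412),(437,490),(615,460)]: print('baseS',onz(s,*f(*p,8,240,195),8))
print('tab t',onz(t,*f(296,116,8,230,200),190),'s',onz(s,*f(468,80,8,240,195),190))
E
```

```text
top fl [533.3  59.2 150. ]
top fr [ 587.8 -247.   150. ]
top bl [557.   64.6 150. ]
top br [ 613.5 -241.4  150. ]
top knob [ 602.6 -208.6  161. ]
side fl [535.8  51.  150. ]
side fr [ 590.2 -255.4  150. ]
side br [ 610.1 -253.4  150. ]
side knob [ 595.6 -213.1  161. ]
base [493.7 362.4   8. ]
base [502.9 277.5   8. ]
base [599.4 278.5   8. ]
baseS [494.2 353.3   8. ]
baseS [505.3 259.6   8. ]
baseS [595.8 266.8   8. ]
tab t [540.1 326.  190. ] s [537.8 317.6 190. ]
```

View pics/s_tab.png

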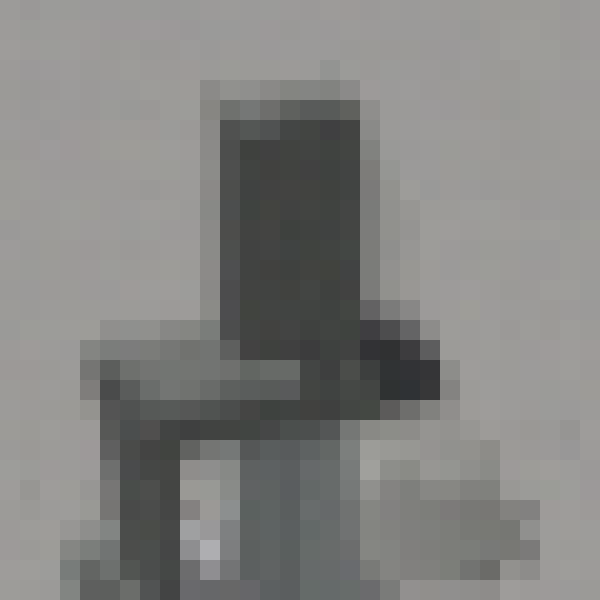

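View pics/t_tab.png

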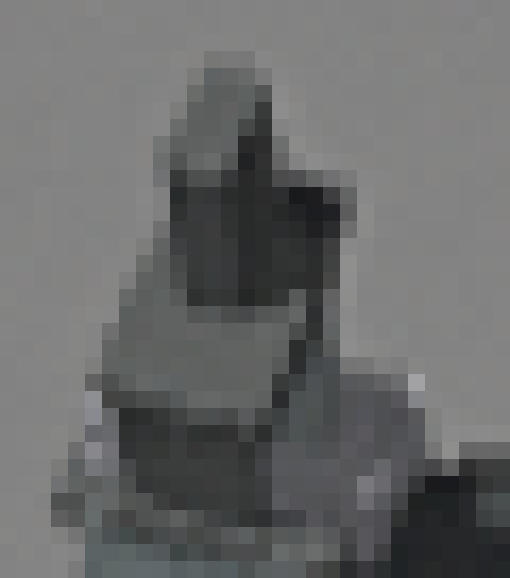

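```bash
python3 - <<'E'
from h import *
np.set_printoptions(precision=1,suppress=True)
t=env.read_camera('top');s=env.read_camera('side')
for n,p in dict(wash=(307,218),bottle2=(365,225),bottle3=(396,231),red=(213,262),brown=(377,203),bag=(205,0)).items(): print(n,onz(t,*p,0))
for n,p,q in [('washtop',(306,168),(351,188)),('brown',(380,155),(415,208)),('b3cap',(399,202),(404,254)),('b2cap',(366,197),(386,240)),('tab',(266.3,214.3),(298,204.8)),('knob',(425.3,261.5),(367,273.8))]: print(n,tri(t,p,s,q))
# clip bar / head front edge yaw in top (z=140 head top)
f=lambda U,V:((U+.5)/17-.5+254,(V+.5)/17-.5+208)
a=onz(t,*f(105,385),140);b=onz(t,*f(262,418),140);print(a,b,np.degrees(np.arctan2(b[0]-a[0],a[1]-b[1])))
E
```

```text
wash [702.  257.9   0. ]
bottle2 [761.3  53.2   0. ]
bottle3 [783.4 -58.6   0. ]
red [394.9 476.9   0. ]
brown [872.1  50.1   0. ]
bag [1673.9 1262.9    0. ]
washtop (array([727.2, 268.3, 252.9]), np.float64(3.5060261304561977))
brown (array([895.7,  69.5, 231.5]), np.float64(6.017866741384596))
b3cap (array([811.3, -42. , 119.3]), np.float64(15.964212044989912))
b2cap (array([791. ,  70.4, 120.4]), np.float64(2.903708204655308))
tab (array([541. , 328.1, 185.4]), np.float64(1.2657893006154215))
knob (array([ 600.1, -208.2,  159.4]), np.float64(5.746370782226279))
[502.3 336.2 140. ] [508.1 304.6 140. ] 10.472714831880111
```

Call:
arm_command --deltas '[[[0,0,0,0.4,0],[0,0,0,0.4,0],[0,0.29,-0.26,0,0.15],[0,0.29,-0.26,0,0.15],[0,0.29,-0.26,0,0.15],[0,0.29,-0.26,0,0.15],[0,0.29,-0.26,0,0.15],[0,0.29,-0.26,0,0],[0,0.29,-0.26,0,0],[0,0.29,-0.26,0,0],[0,0.2,-0.2,0,0],[0,0,0,0,0]]]'

```text
t: 1.3
eef_pos: [535.9, 322.2, 272.6]
tcp_rot: [-3.139, 0.004, -2.999]
ft_force: [0.2, 0.2, -0.5]
opening: 1.002
```

```bash
python3 - <<'E'
from h import *
np.set_printoptions(precision=2,suppress=True)
t=cam('top','t1.png');s=cam('side','s1.png');p=env.state()['eef_pos'];print(p,proj(t,p),proj(s,p))
a=t['frame'][130:280,210:350,::-1];b=s['frame'][150:260,235:365,::-1]
cv2.imwrite('pics/t1z.png',cv2.resize(a,None,fx=4,fy=4));cv2.imwrite('pics/s1z.png',cv2.resize(b,None,fx=5,fy=5))
E
```

```text
[533.33 324.86 272.67] (np.float64(264.085434100842), np.float64(200.57347927634413)) (np.float64(296.2564067609851), np.float64(183.01571840130953))
```

View pics/t1z.png

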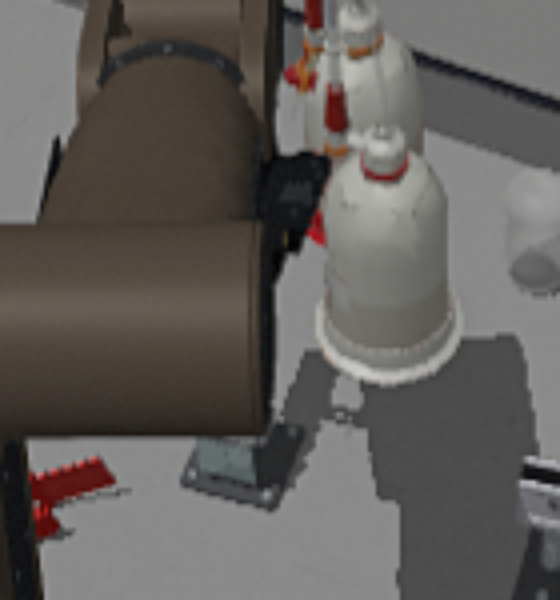

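View pics/s1z.png

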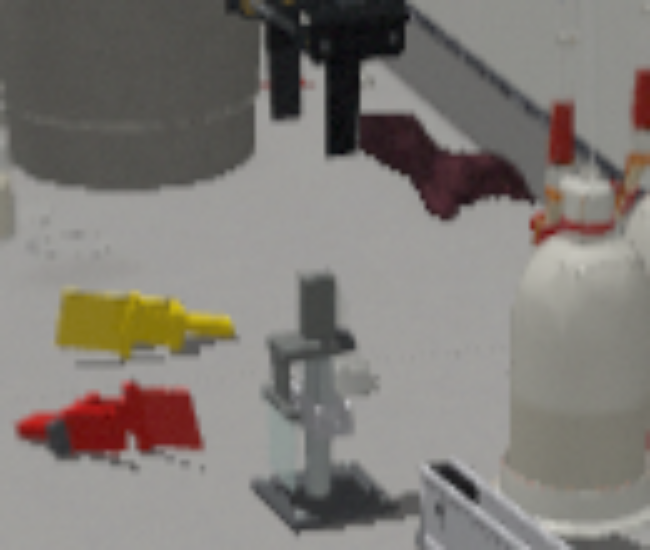

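```bash
python3 - <<'E'
from h import *
from scipy.spatial.transform import Rotation as Ro
np.set_printoptions(precision=2,suppress=True)
t=cam('top');s=cam('side','s2.png');st=env.state();p=st['eef_pos'];R=Ro.from_euler('xyz',st['tcp_rot']).as_matrix();print(p,st['tcp_rot'],st['qvel'])
for y in(-59.5,-47.5,47.5,59.5):
  for x in (-10,10):print(y,x,[ (np.array(proj(s,p+R@[x,y,z]))-[235,150])*5 for z in(0,-60)])
a=s['frame'][150:230,270:330,::-1]
cv2.imwrite('pics/s2z.png',cv2.resize(a,None,fx=7,fy=7,interpolation=cv2.INTER_NEAREST))
E
```

```text
[532.1  326.44 273.  ] [-3.14  0.   -3.  ] [ 0.02 -0.01  0.   -0.    0.   -0.  ]
-59.5 -10 [array([350.12, 185.42]), array([349.88, 105.17])]
-59.5 10 [array([324.8 , 189.13]), array([324.23, 108.56])]
-47.5 -10 [array([343.19, 180.68]), array([342.86, 100.81])]
-47.5 10 [array([317.98, 184.35]), array([317.32, 104.16])]
47.5 -10 [array([290.86, 144.9 ]), array([289.91,  67.98])]
47.5 10 [array([266.48, 148.27]), array([265.22,  71.06])]
59.5 -10 [array([284.56, 140.59]), array([283.54,  64.03])]
59.5 10 [array([260.29, 143.93]), array([258.96,  67.08])]
```

View pics/s2z.png

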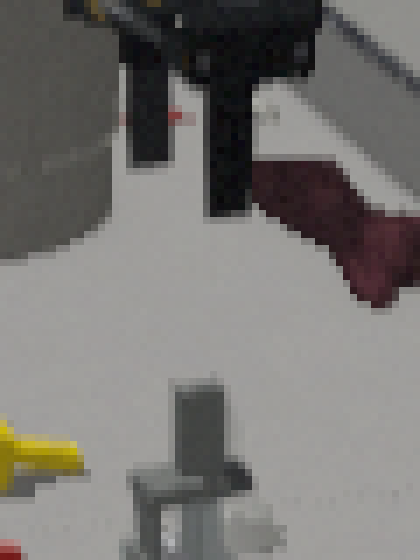

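```bash
python3 - <<'E'
from h import *
from scipy.spatial.transform import Rotation as Ro
np.set_printoptions(precision=2,suppress=True)
s=cam('side');st=env.state();print(st['eef_pos'],st['joints'])
p=np.array([279.99 , 558.508, 189.129]);R=Ro.from_euler('xyz',[-3.141,0,2.677]).as_matrix()
for y in(-59.5,-47.5,47.5,59.5):
  for x in (-10,10):print(y,x,[ (np.array(proj(s,p+R@[x,y,z]))-[190,130])*7 for z in(0,-78)])
a=cv2.imread('pics/side0.png')[130:210,190:260]
cv2.imwrite('pics/s0g.png',cv2.resize(a,None,fx=7,fy=7,interpolation=cv2.INTER_NEAREST))
E
```

```text
[531.88 326.74 273.08] [ 0.45  0.42  1.45 -0.    1.27 -1.27]
-59.5 -10 [array([195.12, 462.09]), array([185.69, 328.54])]
-59.5 10 [array([161.2 , 460.01]), array([151.26, 326.68])]
-47.5 -10 [array([202.24, 455.12]), array([192.98, 322.21])]
-47.5 10 [array([168.48, 453.07]), array([158.72, 320.37])]
47.5 -10 [array([256.  , 402.56]), array([248.  , 274.52])]
47.5 10 [array([223.53, 400.67]), array([215.08, 272.82])]
59.5 -10 [array([262.48, 396.23]), array([254.63, 268.78])]
59.5 10 [array([230.17, 394.36]), array([221.86, 267.11])]
```

View pics/s0g.png

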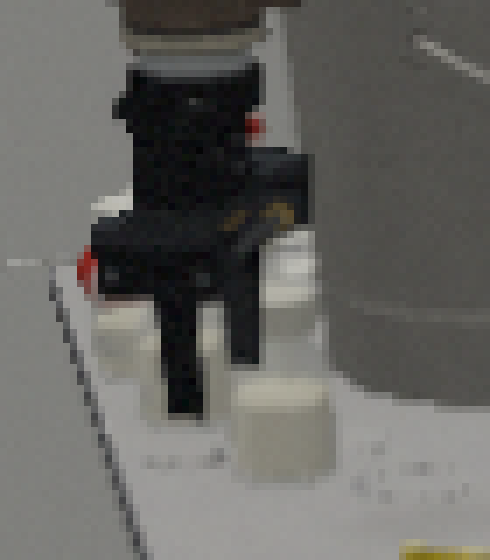

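Call:
arm_command --deltas '[[[0.85,0,0,0,0],[0.85,0,0,0,0],[0.85,0,0,0,0],[0.85,0,0,0,0],[0.85,0,0,0,0],[0.85,0,0,0,0],[0.85,0,0,0,0],[0.85,0,0,0,0]]]'

```text
t: 2.22
eef_pos: [528.4, 331.0, 273.8]
tcp_rot: [-3.14, 0.004, -2.988]
ft_force: [0.1, 0.7, 0.2]
opening: 0.492
```

```bash
python3 - <<'E'
from h import *
from scipy.spatial.transform import Rotation as Ro
np.set_printoptions(precision=2,suppress=True)
s=cam('side');st=env.state();p=st['eef_pos'];R=Ro.from_euler('xyz',st['tcp_rot']).as_matrix();print(p,st['opening'])
print(*[(np.array(proj(s,p+R@[0,0,z]))-[270,120])*7 for z in(0,-19,-78)])
a=s['frame'][120:230,270:330,::-1]
cv2.imwrite('pics/s3z.png',cv2.resize(a,None,fx=7,fy=7,interpolation=cv2.INTER_NEAREST))
E
```

```text
[528.47 330.94 273.82] 0.45523004014623697
[171.85 436.39] [171.44 401.91] [170.16 293.14]
```

View pics/s3z.png

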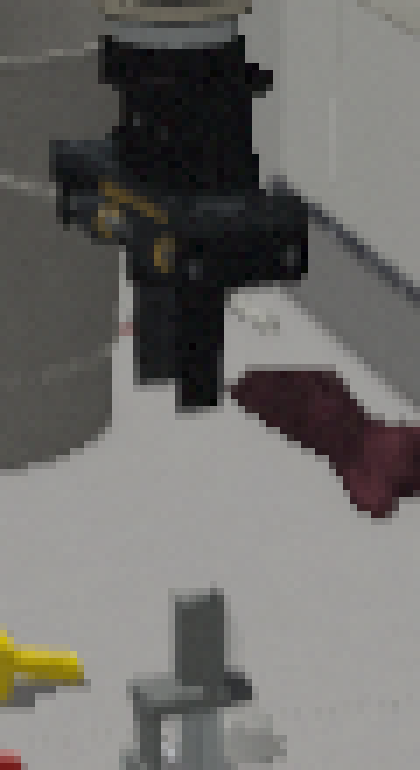

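Call:
arm_command --deltas '[[[0.5,0.1,-0.05,0,-0.04],[0.5,0,0,-0.2,0],[0.5,0,0,-0.2,0],[0.5,0,0,-0.1,0],[0.5,0,0,0,0]]]'

```text
t: 2.68
eef_pos: [542.0, 324.4, 223.3]
tcp_rot: [-3.141, 0.007, -3.028]
ft_force: [-0.1, -0.5, -0.3]
opening: 0.498
```

```bash
cat > look.py <<'E'
import sys
from h import *
from scipy.spatial.transform import Rotation as Ro
np.set_printoptions(precision=2,suppress=True)
n=sys.argv[1];u0,v0,w,hh,k=map(int,sys.argv[2:7]);cn=sys.argv[7] if len(sys.argv)>7 else 'side'
s=cam(cn);st=env.state();p=st['eef_pos'];print(st['t'],p,st['tcp_rot'],st['opening'],st['ft_force'],st['moment'])
print(np.array(proj(s,p)))
a=s['frame'][v0:v0+hh,u0:u0+w,::-1]
cv2.imwrite('pics/'+n,cv2.resize(a,None,fx=k,fy=k,interpolation=cv2.INTER_NEAREST))
E
python3 look.py s4.png 265 150 65 80 7
```

```text
2.7333 [542.2  324.54 224.18] [-3.14  0.01 -3.03] 0.5016009313226671 [ 0.75 -0.59  0.48] [ 0.01 -0.03 -0.04]
[298.65 195.24]
```

View pics/s4.png

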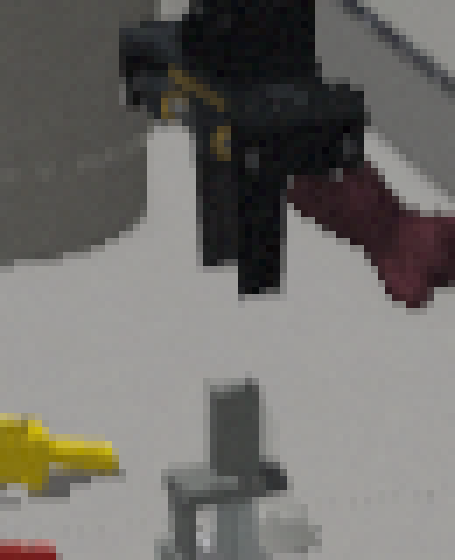

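Call:
arm_command --deltas '[[[0.5,-0.02,0,-0.2,0],[0.5,0,0,-0.2,0],[0.5,0,0,-0.1,0],[0.5,0,0,0,0]]]'

```text
t: 3.07
eef_pos: [542.9, 324.8, 176.9]
tcp_rot: [3.14, 0.014, -3.03]
ft_force: [0.1, -0.1, -0.3]
opening: 0.502
```

```bash
python3 look.py s5.png 265 150 65 80 7
```

```text
3.1167 [543.22 325.   177.89] [ 3.14  0.02 -3.03] 0.5020956573998714 [-0.19  0.34  0.62] [0.07 0.08 0.01]
[298.93 206.79]
```

View pics/s5.png

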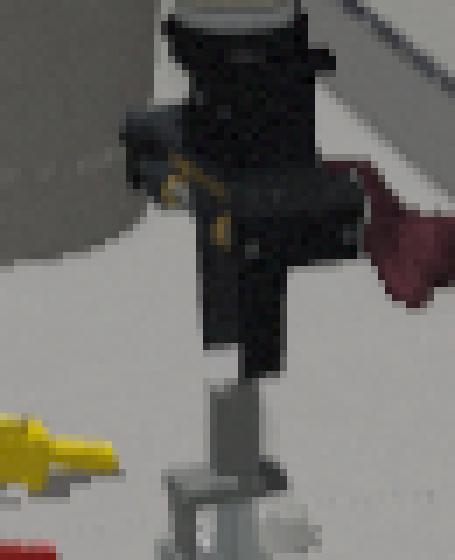

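Call:
arm_command --deltas '[[[0.5,-0.04,0,-0.1,0],[0.5,0,0,-0.1,0],[0.5,0,0,-0.1,0],[0.5,0,0,-0.05,0],[0.5,0,0,0,0],[0.5,0,0,0,0]]]'

```text
t: 3.62
eef_pos: [540.1, 325.7, 143.0]
tcp_rot: [3.138, 0.02, -3.03]
ft_force: [0.6, -0.2, -0.6]
opening: 0.504
```

```bash
python3 look.py s6.png 265 150 65 80 7
```

```text
3.6667 [540.14 325.68 143.08] [ 3.14  0.02 -3.03] 0.5005516254007003 [ 0.1  -0.48 -0.4 ] [0.06 0.01 0.06]
[298.14 215.39]
```

View pics/s6.png

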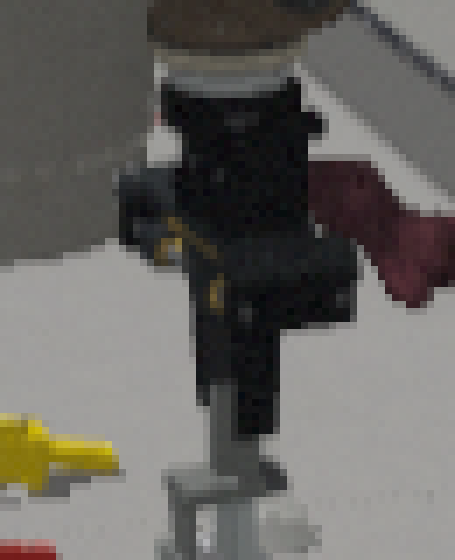

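Call:
arm_command --deltas '[[[0.7,-0.01,0,0,0],[0.7,0,0,0,0],[0.7,0,0,0,0],[0.7,0,0,-0.02,0],[0.7,0,0,-0.02,0],[0.7,0,0,0,0]]]'

```text
t: 4.17
eef_pos: [539.7, 326.0, 140.2]
tcp_rot: [3.137, 0.022, -3.03]
ft_force: [0.7, -0.5, 0.9]
opening: 0.298
```

```bash
python3 look.py s7.png 265 150 65 80 7
```

```text
4.2167 [539.7  325.99 140.32] [ 3.14  0.02 -3.03] 0.2994368202704278 [-0.38 -0.14  0.32] [0.04 0.06 0.04]
[298.01 216.05]
```

View pics/s7.png

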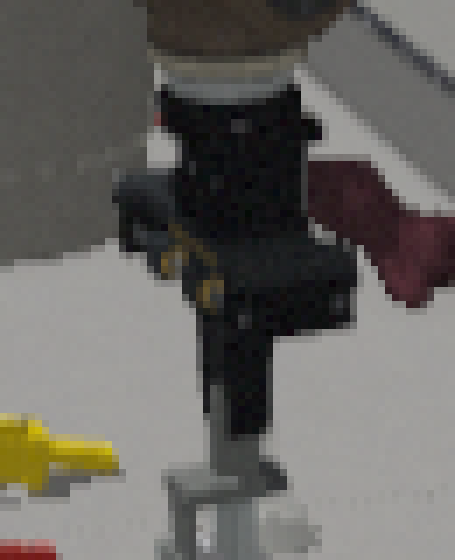

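Call:
arm_command --deltas '[[[0.7,0,0,-0.05,0],[0.7,0,0,-0.05,0],[0.7,0,0,-0.04,0],[0.7,0,0,-0.04,0],[0.7,0,0,0,0],[0.7,0,0,0,0]]]'

```text
t: 4.72
eef_pos: [539.5, 325.9, 119.8]
tcp_rot: [3.138, 0.021, -3.03]
ft_force: [0.7, -0.4, -0.8]
opening: 0.298
```

```bash
python3 look.py s8.png 265 150 65 80 7
```

```text
4.7667 [539.47 325.84 119.77] [ 3.14  0.02 -3.03] 0.30314705011112414 [-0.45  1.39  0.42] [0.05 0.   0.02]
[297.99 221.07]
```

View pics/s8.png

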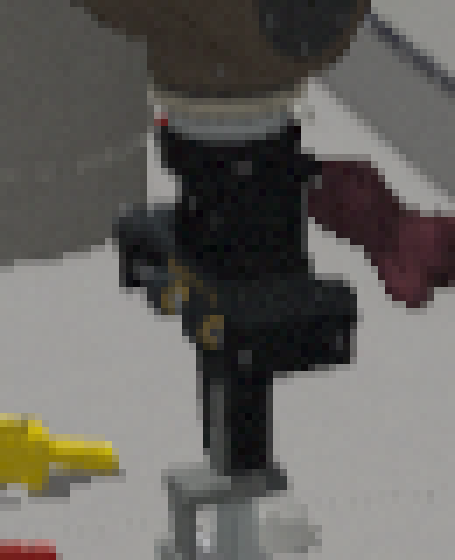

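Call:
arm_command --deltas '[[[0.8,0,0,0,0],[0.8,0,0,0,0],[0.8,0,0,0,0]]]'

```text
t: 5.02
eef_pos: [539.6, 325.9, 120.0]
tcp_rot: [3.138, 0.021, -3.03]
ft_force: [0.1, -0.1, -0.0]
opening: 0.207
```

```bash
python3 look.py s9.png 265 150 65 80 7
```

```text
5.0667 [539.65 325.94 120.09] [ 3.14  0.02 -3.03] 0.20131793613094073 [-0.37 -0.29 -0.21] [0.04 0.07 0.01]
[298.03 220.98]
```

View pics/s9.png

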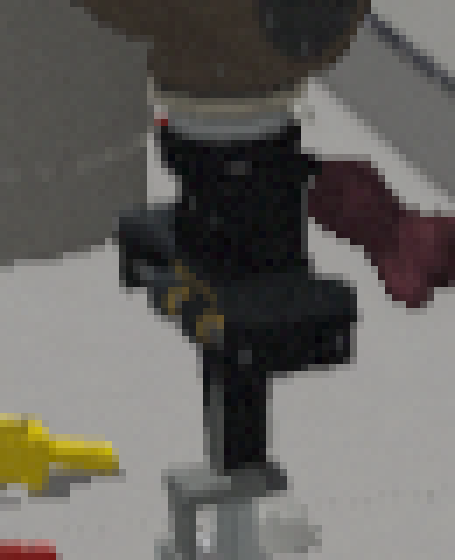

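Call:
arm_command --deltas '[[[0.84,0,0,0,0],[0.87,0,0,0,0],[0.9,0,0,0,0]]]'

```text
t: 5.32
eef_pos: [539.8, 325.8, 120.4]
tcp_rot: [3.138, 0.022, -3.03]
ft_force: [0.7, 0.6, -1.1]
opening: 0.143
```

Call:
arm_command --deltas '[[[1,0,0,0,0],[1,0,0,0,0],[1,0,0,0,0]]]'

```text
t: 5.57
eef_pos: [539.7, 325.9, 120.4]
tcp_rot: [3.138, 0.022, -3.03]
ft_force: [-0.1, -0.2, -0.3]
opening: 0.146
```

```bash
python3 look.py s10.png 265 170 65 80 7
```

```text
5.6167 [539.73 325.85 120.36] [ 3.14  0.02 -3.03] 0.14924547184947376 [ 0.15  0.8  -0.92] [-0.02  0.03  0.03]
[298.06 220.92]
```

```bash
python3 - <<'E'
from h import *
np.set_printoptions(precision=2,suppress=True)
t=cam('top');g=cv2.cvtColor(cv2.imread('pics/top0.png'),cv2.COLOR_BGR2GRAY).astype(float)
F=[];B=[]
for u in range(346,432):
    for L,(p,q) in ((F,((340.1,251),(435,271.5))),(B,((341.5,245),(436,264.7)))):
        v=p[1]+(u-p[0])*(q[1]-p[1])/(q[0]-p[0]); vs=np.arange(int(v)-2,int(v)+4)
        w=g[vs,u]-g[vs,u].min(); 
        L.append(onz(t,u,(w**2*vs).sum()/(w**2).sum(),150)[:2])
for L in(F,B):
    L=np.array(L);vx,vy,x0,y0=cv2.fitLine(L.astype(np.float32),cv2.DIST_HUBER,0,1e-3,1e-3).ravel()
    print('psi deg',np.degrees(np.arctan2(-vx/vy,1)), 'x at y=-91',x0+vx/vy*(-91-y0))
for y0 in (0,): pass
print('cup',onz(t,320,300,0),'dish',onz(t,360,326,0))
E
```

```text
psi deg 9.96488 x at y=-91 561.40045
psi deg 10.2242775 x at y=-91 586.9141
cup [414.6   74.91   0.  ] dish [381.68 -84.03   0.  ]
```

Call:
arm_command --deltas '[[[1,0,0,0.05,0],[1,0,0,0.1,0],[1,0,0,0.1,0],[1,0,0,0.05,0],[1,0,0,0,0],[1,0,0,0,0]]]'

```text
t: 6.17
eef_pos: [539.5, 325.9, 154.1]
tcp_rot: [3.137, 0.022, -3.03]
ft_force: [-0.8, -0.4, -2.4]
opening: 0.144
```

```bash
python3 look.py s11.png 265 160 65 80 7
```

```text
6.2167 [539.57 325.92 154.05] [ 3.14  0.02 -3.03] 0.1460443754468872 [ 0.35 -0.34 -1.9 ] [0.04 0.06 0.03]
[297.97 212.69]
```

View pics/s11.png

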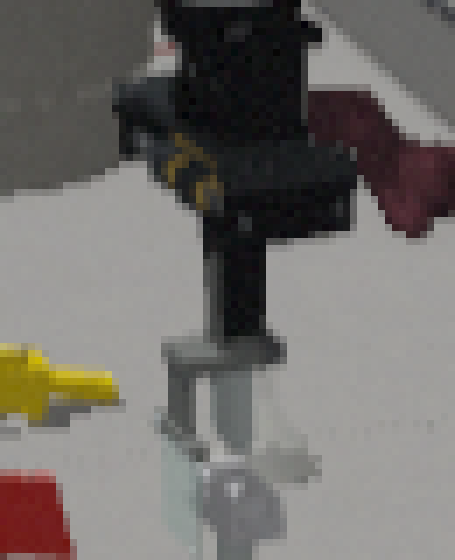

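Call:
arm_command --deltas '[[[1,0,0,0.15,0],[1,0,0,0.25,0],[1,0,0,0.22,0],[1,0,-0.1,0.05,0.04],[1,0.02,-0.2,0,0.04],[1,0.02,-0.3,0,0],[1,0.02,-0.3,0,0],[1,0.02,-0.3,0,0],[1,0.02,-0.3,0,0],[1,0.02,-0.3,0,0],[1,0.02,-0.3,0,0],[1,0.02,-0.3,0,0]]]'

```text
t: 7.22
eef_pos: [551.9, 81.0, 220.4]
tcp_rot: [3.138, 0.017, -2.956]
ft_force: [0.1, -0.4, -2.3]
opening: 0.151
```

Call:
arm_command --deltas '[[[1,0.04,-0.3,0,0],[1,0.04,-0.3,0,0],[1,0.04,-0.3,0,0],[1,0.03,-0.2,0,0],[1,0,-0.1,0,0],[1,0,0,0,0],[1,0,0,0,0]]]'

```text
t: 7.8
eef_pos: [565.6, -49.9, 218.7]
tcp_rot: [3.138, 0.014, -2.962]
ft_force: [-0.1, 0.3, -1.2]
opening: 0.149
```

```bash
python3 look.py s12.png 300 190 100 140 5;python3 look.py t12.png 325 195 120 115 6 top
```

```text
7.85 [565.6  -49.53 218.68] [ 3.14  0.01 -2.96] 0.1456078027109069 [-0.3   0.35 -2.43] [ 0.09  0.06 -0.02]
[338.6  234.69]
7.9 [565.67 -49.07 218.83] [ 3.14  0.01 -2.96] 0.1435860810116385 [-0.42 -0.12 -2.19] [ 0.09 -0.03  0.02]
[376.05 243.03]
```

View pics/s12.png

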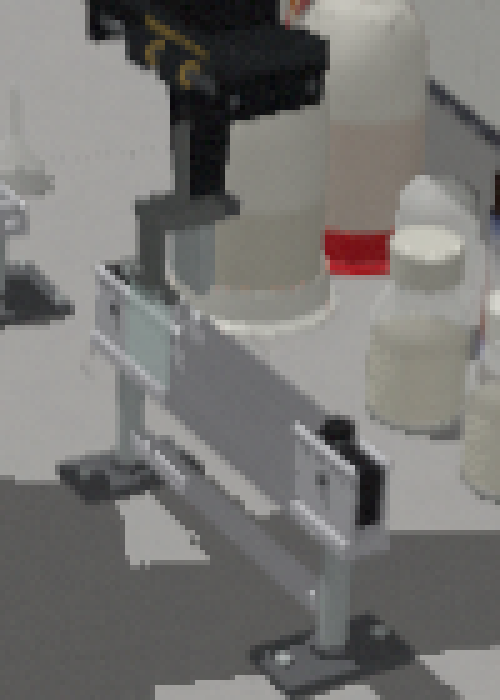

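View pics/t12.png

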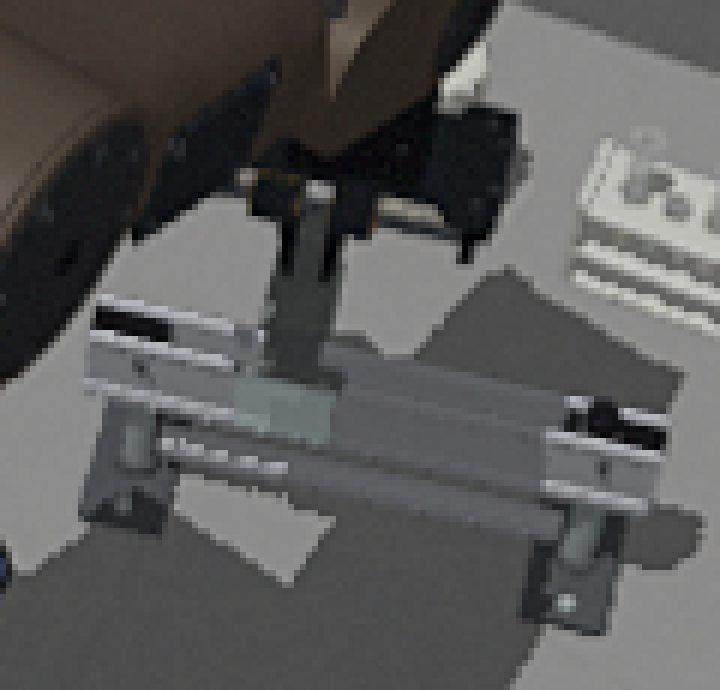

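```bash
python3 - <<'E'
from h import *
np.set_printoptions(precision=1,suppress=True)
t=cam('top');s=cam('side');p=env.state()['eef_pos'];print(p)
c,S=np.cos(.178),np.sin(.178);Rz=np.array([[c,-S,0],[S,c,0],[0,0,1]])
fz=p[2]-40.4;foot=np.array([p[0],p[1],fz])
pr=lambda cam,X,o,k:(np.array(proj(cam,X))-o)*k+(k-1)/2
for n,o in dict(footL=(0,18,0),footR=(0,-18,0),footRf=(-6,-18,0),footRb=(6,-18,0),plBL=(-30,26,-54),plBR=(-30,-26,-54),plTL=(-30,26,6),plTR=(-30,-26,6),headFL=(-34,18,60),headFR=(-34,-18,60),headBR=(26,-18,60)).items():
    X=foot+Rz@np.array(o,float);print(n,pr(s,X,[300,190],5),pr(t,X,[325,195],6))
E
```

```text
[565.8 -48.8 219. ]
footL [178.8 272.7] [269.4 324.5]
footR [207.6 294.5] [335.7 338.7]
footRf [199.2 296.3] [333.5 348. ]
footRb [215.9 292.6] [337.9 329.5]
plBL [129.8 353.4] [236.7 420.4]
plBR [169.9 387. ] [331.  440.9]
plTL [131.4 268.2] [243.7 361.7]
plTR [172.2 300.1] [340.5 382.5]
headFL [133.5 194.9] [264.  315.8]
headFR [162.1 215.8] [332.6 330.5]
headBR [246.9 198.4] [355.  236.4]
```

```bash
python3 look.py t13.png 355 225 50 48 14 top
```

```text
8.05 [565.81 -48.88 219.01] [ 3.14  0.01 -2.96] 0.14614734728046308 [-0.32  0.82 -1.4 ] [ 0.06  0.08 -0.  ]
[376.01 242.95]
```

View pics/t13.png

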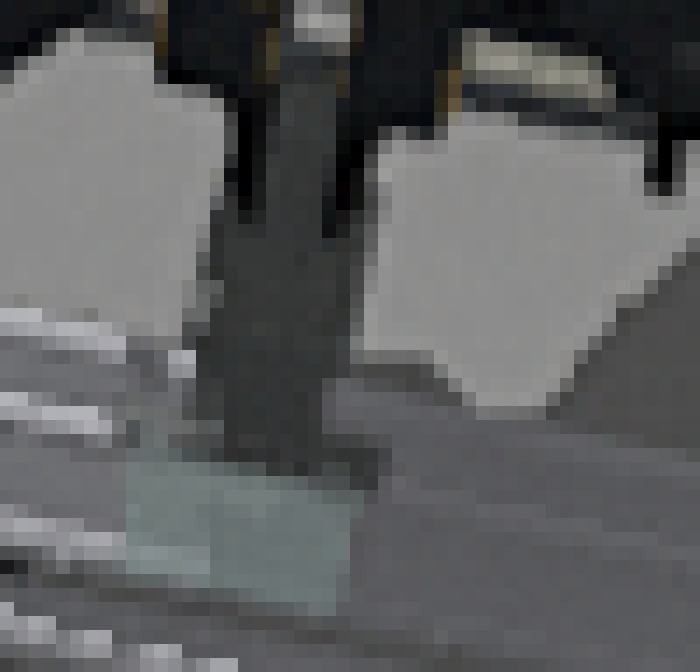

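```bash
python3 look.py s13.png 318 222 40 50 14;python3 - <<'E'
from h import *
np.set_printoptions(precision=2,suppress=True)
t=cam('top');f=t['frame'].astype(float)
# green-ness G-R
d=f[:,:,1]-f[:,:,0]
print(d[254:272,361:384].astype(int))
E
```

```text
8.1 [565.84 -48.98 219.01] [ 3.14  0.01 -2.96] 0.14703097622281966 [-0.43  0.3  -3.41] [ 0.03  0.04 -0.  ]
[338.61 234.52]
[[ 1  1  1  3  4  2  3  2  1  2  2  2  0  2  2  2  1  1  0  2  2  1  0]
 [ 0  1  2  3  3  3  5  3  2  2  0  2  2  1  1  2  2  0  1  0  0  0  0]
 [ 1 -1 -1  3  3  3  3  2  2  2  1  2  2 -1  2  2  1  2  1  2 -1  0  1]
 [ 0  1  1  3  6  5  5  7  4  3  3  1  1  1  0  2  2  2  2  1  3  1  2]
 [ 1  1  1  5 10  9 10 10 10  8  7  7  7  6  2  0  1  3  4  2  1  1  1]
 [ 1  1  2  9  9  9 10 10 10  9 10 10 12 10  8  7  4  3  3  3  2  1  1]
 [ 2  2  3 10 13 12 11 10  9  9 10 10 12 11  9  9  9  6  6  7  1  0  1]
 [ 3  1  1 11 10 10 11 11  9  9  9 10 10 10  8  8 10  9  9  8 -1  0  0]
 [-1  0  2 12 11 11 10 10 10  9 10  9  8 10 10 10  9  9 10  5 -2  0 -1]
 [ 0  1  2 11 10  9  9 11 10 10  9  9  9  9  9  9  8 10  9  1  0  0  1]
 [ 1  0  4 10  8  8 10  8  9  9  9  9  8 10  9  9 10 10  9 -1 -1  0  2]
 [ 0  0  4 10  9 10 10 10  9  9 10  9 10  9  8 10  9 10 10 -1  0  0  1]
 [-1  0  0  5  4  4  6  5  9  8 10 10 11 10  9 10  9 10  8  0  1  2  0]
 [ 1  0  0 -2 -1 -1  1  2  3  4  5  7  8  9 11 10  9  9  7  0  1  0  0]
 [ 1 -1  1  0  1  0  1 -1  0 -1  0  0  3  4  5  6  8  9  3  1  1  1  0]
 [ 1  0  0  1  2  1  0  1 -1  1  0 -1 -1 -2  0  0  2  5  0  0  1  0  0]
 [ 0  0  1  2  1  1  1  0 -1  1  0  0  1  1 -1 -1  0 -1 -1  1  0  1  1]
 [ 2  1  1  1  0  0  1  2  1  2  1  1  1  1  0  0  0  0  1 -1  1  0  0]]
```

View pics/s13.png

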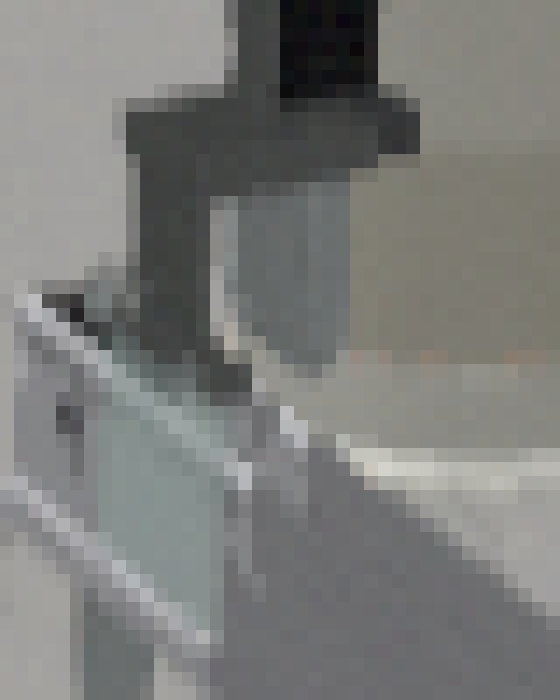

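Call:
arm_command --deltas '[[[1,0.01,0,-0.1,0],[1,0,0,-0.1,0],[1,0,0,0,0],[1,0,0,-0.02,0],[1,0,0,-0.02,0],[1,0,0,0,0]]]'

```text
t: 8.65
eef_pos: [566.6, -47.7, 191.7]
tcp_rot: [3.137, 0.014, -2.958]
ft_force: [-0.0, 0.4, -1.3]
opening: 0.147
```

```bash
python3 look.py s14.png 318 222 40 50 14;python3 look.py t14.png 355 225 50 48 14 top
```

```text
8.7 [566.68 -47.74 191.92] [ 3.14  0.01 -2.96] 0.14396590863076453 [-0.65  0.01 -1.82] [ 0.04  0.03 -0.  ]
[338.49 242.26]
8.75 [566.74 -47.79 192.17] [ 3.14  0.01 -2.96] 0.14629445236840122 [-0.13 -0.52 -2.29] [0.09 0.01 0.02]
[375.14 247.21]
```

View pics/s14.png

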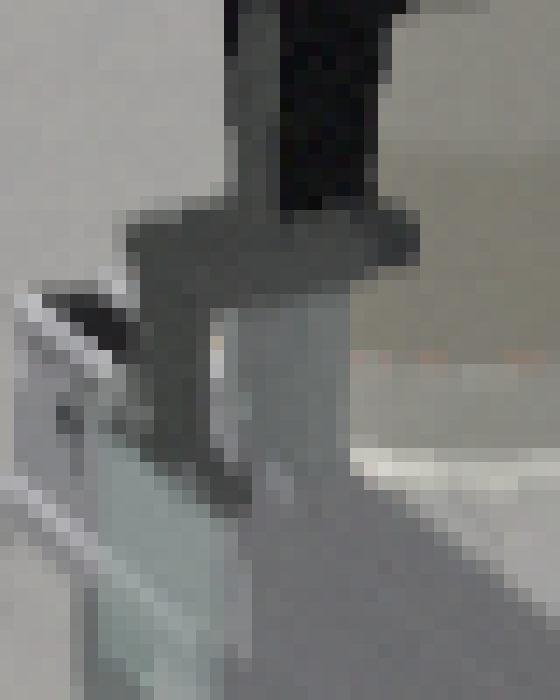

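View pics/t14.png

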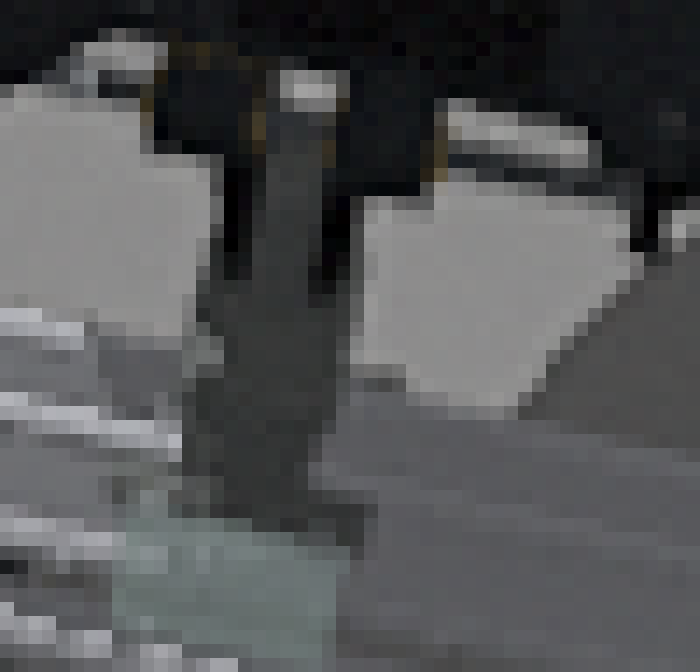

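Call:
arm_command --deltas '[[[1,0,0,-0.02,0],[1,0,0,-0.02,0],[1,0,0,-0.02,0],[1,0,0,0,0]]]'

```text
t: 9.08
eef_pos: [567.1, -48.0, 186.3]
tcp_rot: [3.138, 0.016, -2.958]
ft_force: [0.1, -1.0, -2.1]
opening: 0.146
```

Call:
arm_command --deltas '[[[1,0,0,-0.02,0],[1,0,0,-0.02,0],[1,0,0,-0.02,0],[1,0,0,0,0]]]'

```text
t: 9.42
eef_pos: [567.1, -48.0, 179.8]
tcp_rot: [3.138, 0.016, -2.958]
ft_force: [0.0, 0.3, -1.8]
opening: 0.147
```

Call:
arm_command --deltas '[[[1,0,0,-0.02,0],[1,0,0,-0.02,0],[1,0,0,-0.02,0],[1,0,0,-0.02,0],[1,0,0,0,0]]]'

```text
t: 9.83
eef_pos: [567.1, -48.0, 170.8]
tcp_rot: [3.138, 0.016, -2.958]
ft_force: [0.2, 0.2, -1.7]
opening: 0.149
```

```bash
python3 look.py s15.png 318 222 40 50 14;python3 look.py t15.png 355 225 50 48 14 top
```

```text
9.8833 [567.13 -48.03 170.99] [ 3.14  0.02 -2.96] 0.14592536834766237 [-0.44  0.51 -2.42] [-0.03  0.01 -0.  ]
[338.47 248.32]
9.9333 [567.21 -48.05 171.15] [ 3.14  0.02 -2.96] 0.1476986054666058 [-0.57 -0.89 -2.24] [0.09 0.01 0.01]
[374.77 250.67]
```

View pics/s15.png

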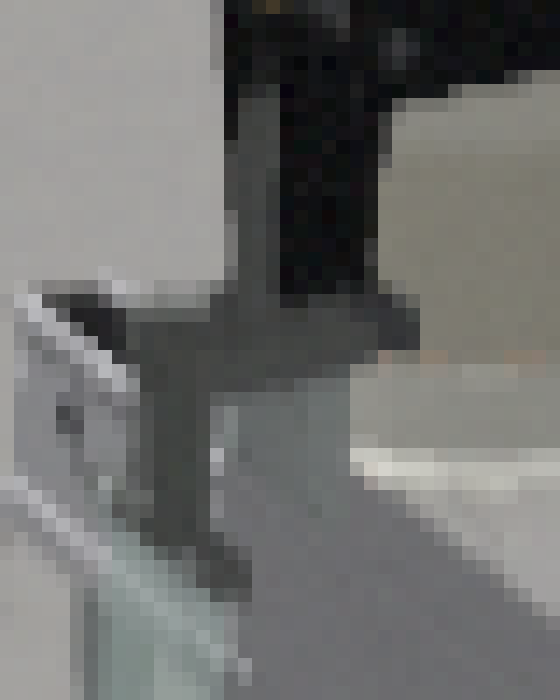

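View pics/t15.png

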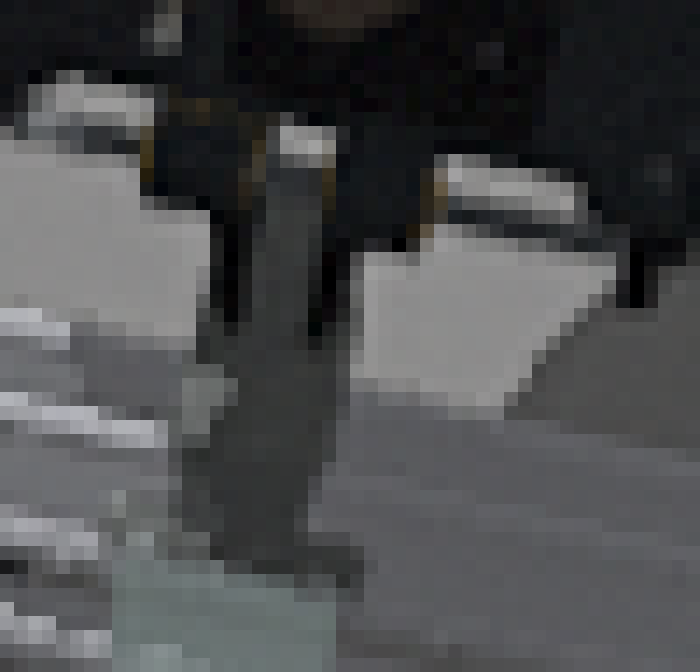

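Call:
arm_command --deltas '[[[1,0,0,-0.02,0],[1,0,0,-0.02,0],[1,0,0,-0.02,0],[1,0,0,-0.01,0],[1,0,0,0,0]]]'

```text
t: 10.35
eef_pos: [567.3, -48.1, 163.7]
tcp_rot: [3.139, 0.017, -2.958]
ft_force: [-0.6, -0.7, -1.8]
opening: 0.148
```

Call:
arm_command --deltas '[[[1,0,0,-0.015,0],[1,0,0,-0.015,0],[1,0,0,0,0]]]'

```text
t: 10.6
eef_pos: [567.4, -48.1, 160.4]
tcp_rot: [3.139, 0.017, -2.958]
ft_force: [-0.7, -0.2, -2.0]
opening: 0.147
```

Call:
arm_command --deltas '[[[1,0,0,-0.015,0],[1,0,0,0,0]]]'

```text
t: 10.77
eef_pos: [567.5, -48.1, 159.2]
tcp_rot: [3.139, 0.017, -2.958]
ft_force: [-1.4, 0.6, 1.2]
opening: 0.146
```

Call:
arm_command --deltas '[[[1,0.009,-0.05,0,0],[1,0.018,-0.1,0,0],[1,0.018,-0.1,0,0],[1,0.009,-0.05,0,0],[1,0,0,0,0]]]'

```text
t: 11.18
eef_pos: [574.0, -80.9, 160.0]
tcp_rot: [3.139, 0.019, -2.958]
ft_force: [-0.6, 0.7, -0.5]
opening: 0.148
```

```bash
cat > st.py <<'E'
from h import *
np.set_printoptions(precision=2,suppress=True)
s=env.state();p=s['eef_pos'];C=np.array([573.8,-91.2]);d=p[:2]-C;psi=.1763
print(s['t'],p,s['tcp_rot'],s['ft_force'],s['moment'],'xr %.1f yr %.1f'%(d[0]*np.cos(psi)+d[1]*np.sin(psi),-d[0]*np.sin(psi)+d[1]*np.cos(psi)))
E
python3 st.py
```

```text
11.1833 [573.96 -80.94 159.98] [ 3.14  0.02 -2.96] [-0.6   0.72 -0.46] [ 0.35  0.03 -0.02] xr 2.0 yr 10.1
```

Call:
arm_command --deltas '[[[1,0.008,-0.05,-0.005,0],[1,0.015,-0.1,0,0],[1,0.015,-0.1,0,0],[1,0.008,-0.05,0,0],[1,0,0,0,0]]]'

```text
t: 11.6
eef_pos: [579.1, -114.8, 159.6]
tcp_rot: [3.138, 0.019, -2.959]
ft_force: [-0.9, 1.9, 1.3]
opening: 0.145
```

```bash
python3 st.py; python3 look.py s16.png 318 222 70 70 10
```

```text
11.6 [ 579.1  -114.83  159.55] [ 3.14  0.02 -2.96] [-0.9   1.95  1.27] [0.47 0.05 0.01] xr 1.1 yr -24.2
11.65 [ 579.07 -114.63  159.53] [ 3.14  0.02 -2.96] 0.14696644010968898 [ 0.52 -2.83  1.85] [-0.47  0.01  0.06]
[349.48 260.23]
```

View pics/s16.png

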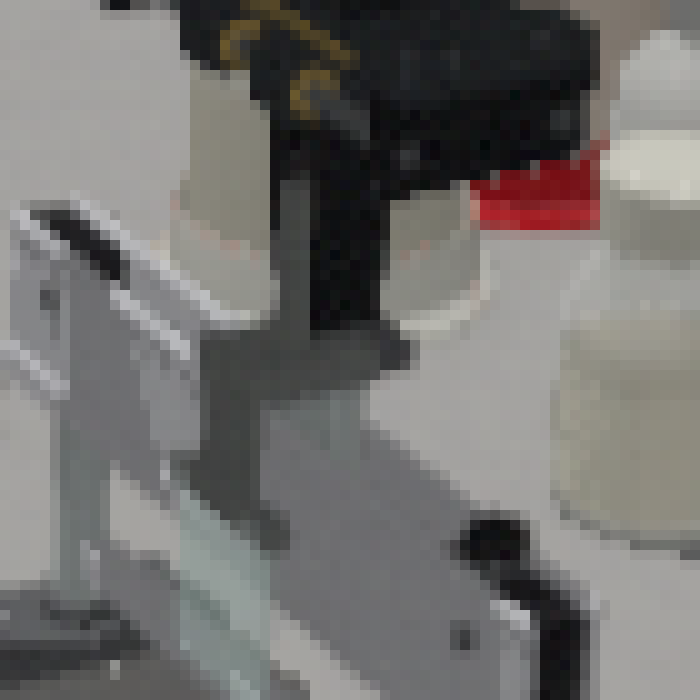

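Call:
arm_command --deltas '[[[1,0.008,-0.05,0,0],[1,0.013,-0.08,0,0],[1,0.01,-0.05,0,0],[1,0,0,0,0]]]'

```text
t: 11.98
eef_pos: [582.3, -133.9, 159.6]
tcp_rot: [3.138, 0.019, -2.958]
ft_force: [0.7, 0.7, 1.9]
opening: 0.147
```

```bash
python3 st.py
```

```text
11.9833 [ 582.34 -133.86  159.58] [ 3.14  0.02 -2.96] [0.68 0.65 1.88] [ 0.22 -0.06 -0.01] xr 0.9 yr -43.5
```

Call:
arm_command --deltas '[[[1,0.006,-0.03,0,0],[1,0.006,-0.03,0,0],[1,0.006,-0.03,0,0],[1,0,0,0,0]]]'

```text
t: 12.32
eef_pos: [584.2, -143.7, 159.5]
tcp_rot: [3.138, 0.019, -2.958]
ft_force: [0.0, -0.2, 1.3]
opening: 0.143
```

Call:
arm_command --deltas '[[[1,0.006,-0.03,0,0],[1,0.006,-0.03,0,0],[1,0.006,-0.03,0,0],[1,0,0,0,0]]]'

```text
t: 12.65
eef_pos: [586.2, -153.4, 159.5]
tcp_rot: [3.138, 0.019, -2.958]
ft_force: [0.0, -0.2, 1.3]
opening: 0.148
```

Call:
arm_command --deltas '[[[1,0.006,-0.03,0,0],[1,0.006,-0.03,0,0],[1,0.004,-0.02,0,0],[1,0,0,0,0]]]'

```text
t: 12.98
eef_pos: [587.9, -162.2, 159.5]
tcp_rot: [3.138, 0.019, -2.958]
ft_force: [0.3, 2.0, 1.7]
opening: 0.143
```

```bash
python3 st.py
```

```text
12.9833 [ 587.9  -162.19  159.48] [ 3.14  0.02 -2.96] [0.26 2.04 1.66] [0.47 0.07 0.09] xr 1.4 yr -72.4
```

Call:
arm_command --deltas '[[[1,0.003,-0.02,0,0],[1,0.003,-0.02,0,0],[1,0,0,0,0]]]'

```text
t: 13.23
eef_pos: [588.5, -166.6, 159.4]
tcp_rot: [3.138, 0.019, -2.958]
ft_force: [-0.1, 1.3, 0.9]
opening: 0.146
```

```bash
python3 st.py; python3 look.py s17.png 318 222 70 70 10
```

```text
13.2333 [ 588.54 -166.55  159.41] [ 3.14  0.02 -2.96] [-0.07  1.25  0.92] [0.32 0.1  0.02] xr 1.3 yr -76.8
13.2833 [ 588.55 -166.54  159.43] [ 3.14  0.02 -2.96] 0.14784214828900946 [-0.85 -0.49  0.79] [0.17 0.1  0.06]
[358.74 267.4 ]
```

View pics/s17.png

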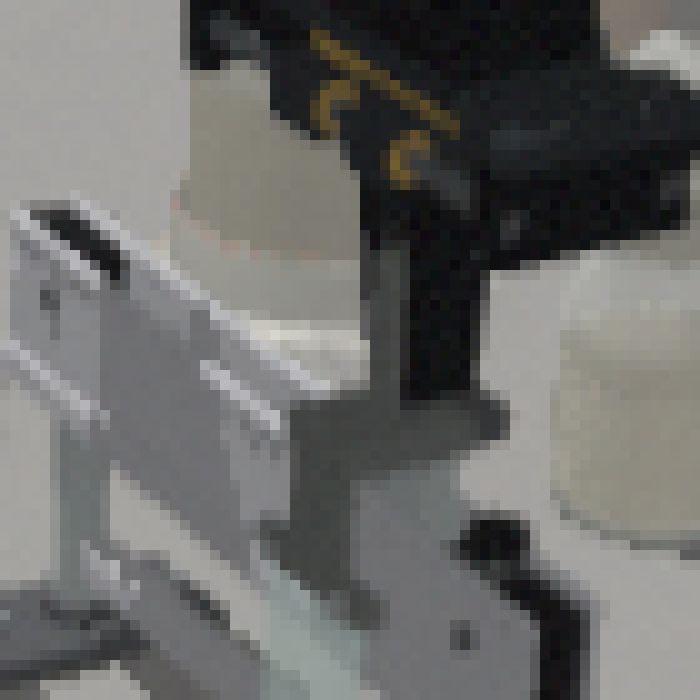

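Call:
arm_command --deltas '[[[1,0.003,-0.02,0,0],[1,0.003,-0.02,0,0],[1,0,0,0,0]]]'

```text
t: 13.53
eef_pos: [589.1, -170.9, 159.3]
tcp_rot: [3.138, 0.018, -2.957]
ft_force: [-0.0, -1.2, -1.6]
opening: 0.144
```

```bash
python3 st.py
```

```text
13.5333 [ 589.12 -170.92  159.26] [ 3.14  0.02 -2.96] [-0.05 -1.24 -1.63] [-0.07 -0.02  0.03] xr 1.1 yr -81.2
```

Call:
arm_command --deltas '[[[1,0.002,-0.012,0,0],[1,0.002,-0.012,0,0],[1,0,0,0,0]]]'

```text
t: 13.78
eef_pos: [589.2, -174.0, 158.5]
tcp_rot: [3.138, 0.017, -2.957]
ft_force: [-0.3, 0.4, -1.7]
opening: 0.149
```

```bash
python3 st.py
```

```text
13.7833 [ 589.23 -174.05  158.48] [ 3.14  0.02 -2.96] [-0.33  0.36 -1.72] [0.06 0.07 0.11] xr 0.7 yr -84.3
```

Call:
arm_command --deltas '[[[1,0.003,-0.012,0.01,0],[1,0.003,-0.012,0.005,0],[1,0,0,0,0]]]'

```text
t: 14.03
eef_pos: [589.7, -176.8, 159.7]
tcp_rot: [3.138, 0.017, -2.957]
ft_force: [-0.4, -0.0, -1.4]
opening: 0.146
```

```bash
python3 st.py
```

```text
14.0333 [ 589.73 -176.8   159.69] [ 3.14  0.02 -2.96] [-0.37 -0.03 -1.38] [0.01 0.01 0.03] xr 0.7 yr -87.1
```

Call:
arm_command --deltas '[[[1,0.003,-0.012,0,0],[1,0.003,-0.012,0,0],[1,0,0,0,0]]]'

```text
t: 14.28
eef_pos: [590.1, -178.4, 159.7]
tcp_rot: [3.136, 0.016, -2.958]
ft_force: [-0.5, 3.8, -0.3]
opening: 0.145
```

```bash
python3 st.py
```

```text
14.2833 [ 590.05 -178.39  159.66] [ 3.14  0.02 -2.96] [-0.48  3.77 -0.26] [0.88 0.15 0.04] xr 0.7 yr -88.7
```

Call:
arm_command --deltas '[[[1,0.001,-0.01,0,0],[1,0,0,0,0]]]'

```text
t: 14.45
eef_pos: [590.1, -178.6, 159.7]
tcp_rot: [3.134, 0.016, -2.958]
ft_force: [-0.2, 3.6, -1.1]
opening: 0.147
```

```bash
python3 st.py
```

```text
14.45 [ 590.08 -178.56  159.66] [ 3.13  0.02 -2.96] [-0.18  3.62 -1.1 ] [ 0.84  0.12 -0.02] xr 0.7 yr -88.9
```

Call:
arm_command --deltas '[[[1,0,0,-0.02,0],[1,0,0,-0.02,0],[1,0,0,0,0]]]'

```text
t: 14.7
eef_pos: [590.0, -178.2, 155.5]
tcp_rot: [3.134, 0.016, -2.957]
ft_force: [-1.1, 3.6, -1.5]
opening: 0.146
```

```bash
python3 st.py
```

```text
14.7 [ 590.02 -178.23  155.52] [ 3.13  0.02 -2.96] [-1.13  3.64 -1.47] [0.82 0.09 0.  ] xr 0.7 yr -88.5
```

Call:
arm_command --deltas '[[[1,0,0,-0.02,0],[1,0,0,-0.02,0],[1,0,0,0,0]]]'

```text
t: 14.95
eef_pos: [590.0, -178.3, 151.0]
tcp_rot: [3.134, 0.016, -2.957]
ft_force: [-0.8, 2.5, -1.2]
opening: 0.144
```

```bash
python3 st.py
```

```text
14.95 [ 589.98 -178.27  151.02] [ 3.13  0.02 -2.96] [-0.83  2.52 -1.17] [ 0.76  0.15 -0.  ] xr 0.7 yr -88.6
```

Call:
arm_command --deltas '[[[1,0,0,-0.012,0],[1,0,0,-0.008,0],[1,0,0,0,0]]]'

```text
t: 15.2
eef_pos: [590.1, -178.3, 149.2]
tcp_rot: [3.135, 0.016, -2.957]
ft_force: [-1.6, 3.3, 0.2]
opening: 0.15
```

```bash
python3 st.py
```

```text
15.2 [ 590.08 -178.3   149.24] [ 3.13  0.02 -2.96] [-1.61  3.31  0.16] [ 0.82  0.32 -0.07] xr 0.7 yr -88.6
```

Call:
arm_command --deltas '[[[1,0,0,-0.01,0],[1,0,0,0,0]]]'

```text
t: 15.37
eef_pos: [590.1, -178.3, 148.7]
tcp_rot: [3.135, 0.017, -2.957]
ft_force: [-1.4, 3.8, 1.9]
opening: 0.148
```

```bash
python3 st.py; python3 look.py s18.png 328 222 70 70 10
```

```text
15.3667 [ 590.08 -178.29  148.72] [ 3.13  0.02 -2.96] [-1.45  3.8   1.89] [ 0.87  0.42 -0.01] xr 0.8 yr -88.6
15.4167 [ 590.08 -178.28  148.74] [ 3.13  0.02 -2.96] 0.14317112176880215 [-0.5   4.02  2.42] [ 0.85  0.4  -0.06]
[360.55 272.31]
```

View pics/s18.png

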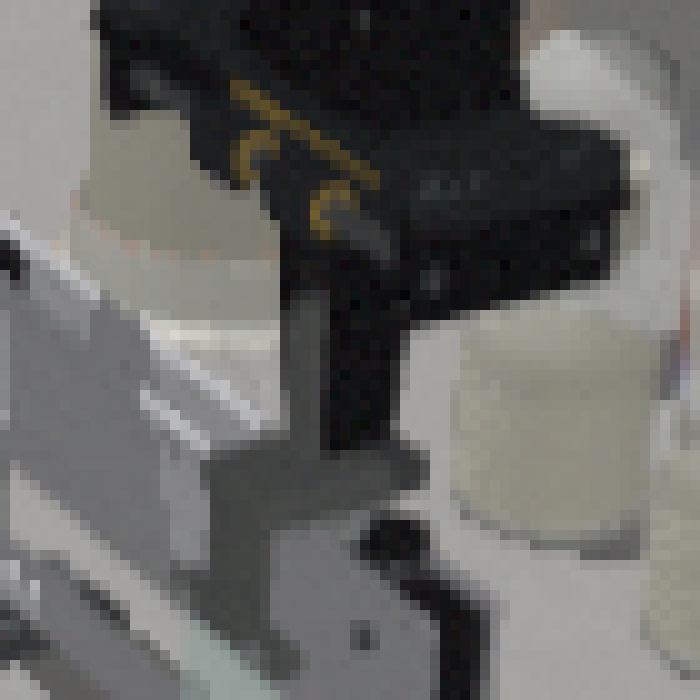

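Call:
arm_command --deltas '[[[1,-0.001,0.008,0,0],[1,0,0,0,0],[1,0,0,0,0]]]'

```text
t: 15.67
eef_pos: [590.1, -178.0, 148.9]
tcp_rot: [3.136, 0.017, -2.957]
ft_force: [-1.3, 3.1, 3.2]
opening: 0.147
```

```bash
python3 st.py
```

```text
15.6667 [ 590.11 -178.01  148.87] [ 3.14  0.02 -2.96] [-1.28  3.12  3.21] [ 0.73  0.29 -0.02] xr 0.8 yr -88.3
```

Call:
arm_command --deltas '[[[1,-0.001,0.008,0,0],[1,0,0,0,0]]]'

```text
t: 15.83
eef_pos: [590.2, -177.8, 149.0]
tcp_rot: [3.137, 0.017, -2.957]
ft_force: [-0.8, 2.9, 2.8]
opening: 0.148
```

```bash
python3 st.py
```

```text
15.8333 [ 590.16 -177.8   149.  ] [ 3.14  0.02 -2.96] [-0.83  2.95  2.75] [ 0.68  0.41 -0.04] xr 0.9 yr -88.1
```

Forces are small, seated depth is 10 mm below the strip. Open gently.

Call:
arm_command --deltas '[[[0.84,0,0,0,0],[0.82,0,0,0,0],[0.8,0,0,0,0],[0.76,0,0,0,0],[0.74,0,0,0,0],[0.74,0,0,0,0]]]'

```text
t: 16.33
eef_pos: [590.9, -178.9, 148.5]
tcp_rot: [3.139, 0.018, -2.957]
ft_force: [0.0, -0.1, 0.1]
opening: 0.258
```

```bash
python3 st.py; python3 look.py s19.png 328 222 70 70 10
```

```text
16.3333 [ 590.85 -178.9   148.5 ] [ 3.14  0.02 -2.96] [ 0.02 -0.05  0.12] [ 0.05  0.01 -0.06] xr 1.4 yr -89.3
16.3833 [ 590.86 -178.86  148.5 ] [ 3.14  0.02 -2.96] 0.257037688966842 [-0.88 -0.39  0.26] [0.06 0.   0.02]
[360.86 272.43]
```

View pics/s19.png

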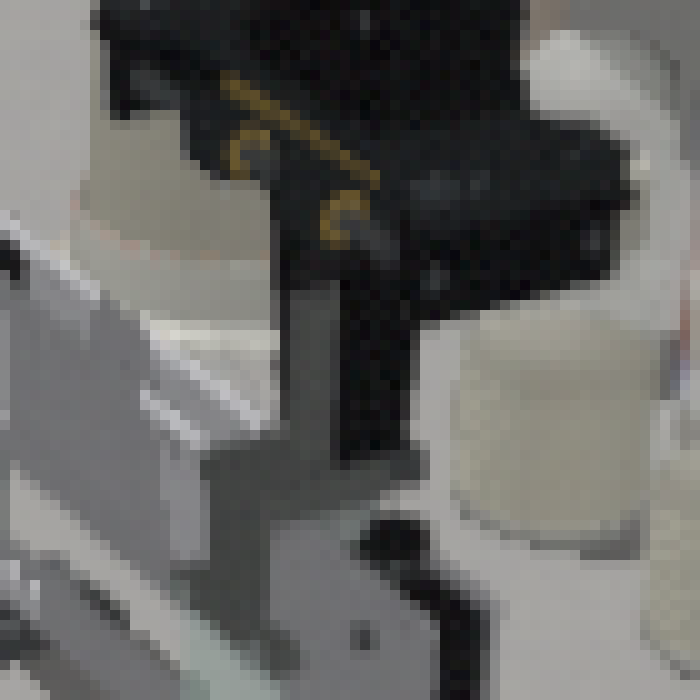

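Released: zero forces, the carrier upright. Retract straight up.

Call:
arm_command --deltas '[[[0.74,0,0,0.04,0],[0.72,0,0,0.08,0],[0.72,0,0,0.1,0],[0.72,0,0,0.2,0],[0.72,0,0,0.3,0],[0.72,0,0,0.3,0],[0.72,0,0,0.3,0],[0.72,0,0,0.2,0],[0.72,0,0,0,0],[0.72,0,0,0,0]]]'

```text
t: 17.22
eef_pos: [589.1, -178.1, 315.3]
tcp_rot: [3.141, 0.021, -2.957]
ft_force: [0.2, 0.6, -0.4]
opening: 0.282
```

```bash
python3 st.py; python3 look.py s20.png 300 215 100 115 6;python3 look.py t20.png 325 195 120 115 6 top
```

```text
17.2167 [ 589.07 -178.09  315.34] [ 3.14  0.02 -2.96] [ 0.22  0.64 -0.41] [0.09 0.07 0.02] xr -0.2 yr -88.2
17.2667 [ 589.16 -178.12  315.4 ] [ 3.14  0.02 -2.96] 0.27786000959308105 [-0.16 -0.76  0.81] [0.07 0.   0.01]
[362.94 220.02]
17.3167 [ 588.95 -178.03  314.19] [ 3.14  0.02 -2.96] 0.28264394717823116 [ 0.16  0.72 -0.74] [0.02 0.02 0.02]
[421.59 234.71]
```

View pics/s20.png

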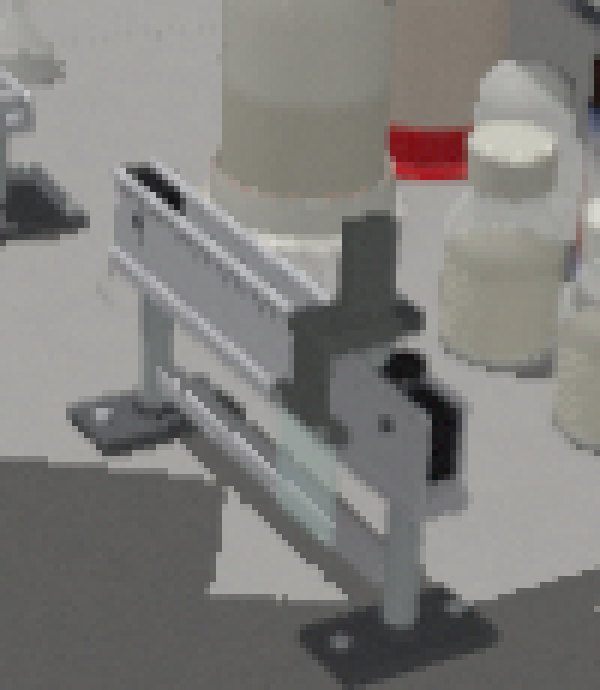

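View pics/t20.png

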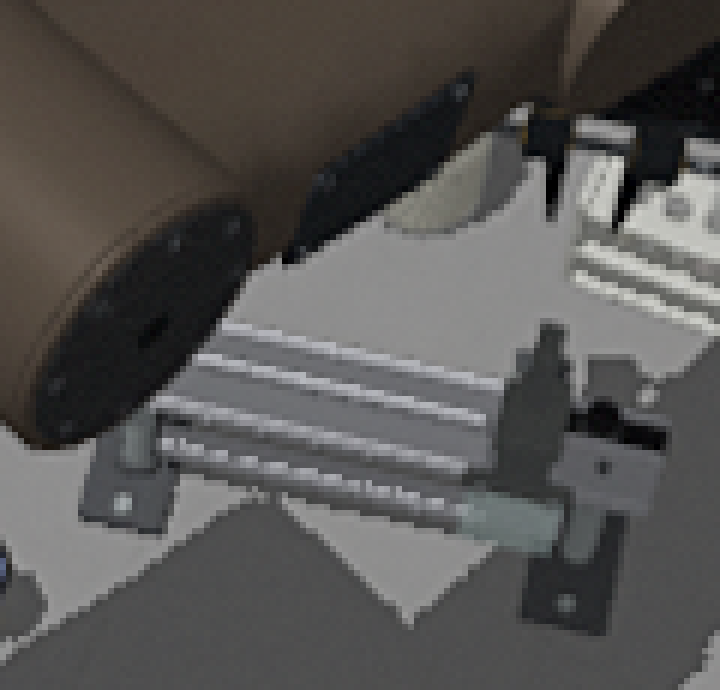

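```bash
python3 - <<'E'
from h import *
s=cam('side');t=cam('top')
g=np.array([590,-178.3])
for z in(220,230): print(z,[(np.array(proj(s,[*g,z]))-[300,215])*6+2.5,(np.array(proj(t,[*g,z]))-[325,195])*6+2.5])
st=env.state();print(st['t'],st['qvel'].round(3),st['ft_force'].round(1))
E
```

```text
220 [array([372.49375513, 215.87871374]), array([557.85332822, 340.47431234])]
230 [array([373.47074325, 197.13135446]), array([560.45067341, 330.1335689 ])]
17.4167 [ 0.     0.008  0.004 -0.     0.002  0.002] [-0.5  0.1  0.9]
```

```bash
python3 -c "
from cell import env
print(env.job_done())"
```

```text
the job is handed in; nothing more can be done
None
```

The carrier is hanging on the rail, seated in the pocket against the stop. I released it, backed the gripper off straight up and handed the job in at about 17.4 s. I gripped it by the tab across its 14 mm side, lifted it over the lip and lowered it onto the strip in the left half. Then I slid it right to the stop, lowered it and let go.

**Forces:** In the readings after each short move the rail pressed back with about 5 N or less, either downwards or sideways. I did not read the forces between those points.

**Seating:**
- **Contact heights:** The foot met the strip about where expected. It met the pocket bottom 10 mm lower, which is the pocket's depth.
- **Stop:** Contact showed as a clear sideways force of about 3.7 N, about 106 mm right of the rail's middle.
- **After release:** Tool forces were zero within noise. Both cameras show the carrier upright, with its plate on the robot's side. The side view puts the tab top close to the height expected when seated; the top view was about 1 pixel off.

**Disagreements:**
- **Fingertip height:** In the side pictures the fingertips looked 20–28 mm higher than the reported TCP. I set the grasp height by eye and by feel instead.
- **Side camera:** Its positions also ran about 8 mm off the top camera's in y. The grasp centring and the slide agreed with the top camera.
- **Tool tilt:** A tilt of about 1 degree crept in and could not be corrected. It had no visible effect.

I saw nothing around the rail disturbed in the last views, which did not show the whole bench.

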